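# Flip the trolley kickstand down and hold the frame upright

## Robot

A 7-joint arm with a two-finger parallel gripper is mounted at the origin on the work surface; the furniture and walls round the work are solid. World frame = base frame: x ahead of the robot, y to its left, z up, the work surface at z = 0. Lengths are in m, angles in rad, forces in N, time in s.
With the tool pointing down it reaches from about 0.425 to 0.925 m from the base axis. Payload 6.8 kg.
Tool frame: the origin (TCP) lies midway between the tips of the shut fingers; the grasp point (between the pads) lies 19 mm behind it; z points along the fingers, y is the direction in which the jaws open and shut (so a half turn about z gives the same grasp; the last joint's range is limited). The gripper opens to 88 mm and grips with 3 to 60 N. Pads are 20 mm wide; open, the fingers measure 115 mm over their backs; the gripper's body (75 mm by 178 mm) begins 61 mm behind the grasp point.
Start: joints at [1.017, 0.477, 0.022, 1.555, -0.011, 1.109, -0.083], TCP at [0.291, -0.609, 0.223] pointing down, gripper open.
Joint ranges: [-2.96, 2.96], [-0.34, 2.1], [-1.41, 1.46], [0.24, 2.44], [-1.37, 4.51], [0.17, 1.92], [-2.96, 2.96]. Speed limits (rad/s): [2.39, 2.39, 3.14, 3.14, 3.14, 3.14, 3.14].

## Interface

Orientations are given as a unit quaternion [w, x, y, z].
In Python, from bench import r gives the robot as it stands.
- The arm moves only by the tool move_arm, never from a script. Its argument "moves" is a list of rows, each a list of 4 numbers: the shift along the world's x, y, z in m, then the turn about the world's z in degrees. A call has 1 to 8 rows; each row shifts and turns the commanded pose from where the row before left it; what a row does not reach is not made up. A row lasts 1/8 s, in which the tool goes at most 62.5 mm and 10.7 degrees, less where a joint would pass 70% of its speed; a pose out of reach is approached as far as the arm can. A call with a gripper value outside its range is refused whole. "claw" is the opening, from 0 (shut) to 1 (fully open), set as the call begins (left out, the last holds). The fingers move at their own pace and stop on an object; "grip_force" is the grip in N (left out, the last holds). Time passes only in rows, so rows that do not move let the fingers close. It gives the time, the measured TCP pose, the force and the opening at its end, in the units of the state.
- r.sense(): the state, without advancing time (a new reading comes with each control period).
- r.read_camera(name): name is "scene" or "top" or "wrist"; returns the picture (420x560x3 uint8, red, green, blue); there is no depth.
- r.calibration(name): a dict with "intrinsics" (3x3 intrinsics, pixels), "extrinsics" (4x4, takes a point from camera to world coordinates). Camera axes: x right, y up, looking along -z (the intrinsics and any distortion apply to the point x, -y, -z); pixel columns grow to the right and rows downward; lengths in m; the calibration is good to about 2 mm. The wrist camera is an equidistant fisheye: a pixel r from the principal point sees the ray r / f radians off the axis. A picture is of the moment at which its call begins: read the wrist's pose just before it. calibration takes no time and is no camera call; for the wrist camera it gives the pose at the moment of the call.
- r.close_job(): hands the job in, once; it reports no verdict.
The state is a dict: "time": time; "joint_pos": joint angles; "dq": joint speeds; "effort": joint torques, N m; "eef_pos": TCP position; "tool_rot": TCP orientation; "ft_force": force on the tool from outside, world axes, zero at the start; "moment": the same for the moment, N m; "grip_width": opening from 0.0 (shut) to 1.0 (fully open).
Only numpy, scipy, OpenCV 4.12 (cv2) and the standard library are available. Lean on these libraries where they do the work, as an engineer would, in place of code of your own. Each camera call takes 0.05 s, during which the arm holds its last target.

## Task

The golf-trolley frame stub leans back in its bench cradle with its kickstand folded up. First, while the frame still leans back, flip the kickstand down over centre until it snaps fully down; then take the black grip bar, raise the frame upright until the orange kickstand foot stands on the rubber pad, and finish while still holding the frame there with the gripper, because it tips back if let go. Leave the other things on the bench alone.

Things in the scene. Friction and masses are not known exactly. Their poses are not given: they have to be found in the camera images.
- cradle: Grey steel cradle fixed to the bench; plate x -85 to +105, y +-45, 10 mm thick; ears at y +-36 (80 mm high) carry the hub axis; strut with rubber ball at x -45, 98 mm high, is the back stop. Origin on the bench below the hub axis. x points level from hub to foot pad (away from the robot), y along the hub axis, z up. The frame leans back to -x and swings in the x-z plane.
- hub_axis (a point): Centre of the aluminium wheel hub, on the axis (along the cradle's y) about which the frame stub tips; 60 mm above the bench.
- foot_pad (a point): Centre of the top face of the black rubber foot pad (44 x 50 mm in the cradle's x and y, top 14 mm above the bench), 78 mm ahead of the hub axis along the cradle's x.
- frame (a joint): Tilt of the frame stub (blue 26 mm tube, grey box behind it, 0.9 kg) about the hub axis. 0 upright, positive leans to the cradle's -x; rests at about 0.45 on the back stop. With the kickstand down its foot meets the soft pad at 0 and stops it; with it folded the frame can fall forward to -0.45. Turns freely; upright, it tips back if let go (about 1 N at the bar holds it).
- grip_bar (a point): Centre of the black rubber grip bar on top of the frame: round, 24 mm thick, 110 mm long along the cradle's y. Upright it lies 20 mm behind (-x) and 180 mm above the hub axis, on a 16 mm neck below its centre. Free above; can be pinched from above with the fingers closing along the cradle's x, and may turn between them as it is raised.
- kickstand (a joint): Angle of the kickstand on the frame. 0 folded up (as found), about 2.08 fully down at its stop. A toggle spring pushes it to the nearer end: dead centre is 1.04; about 3 N at the foot moves it off either end. Axis parallel to the cradle's y; the foot goes from up, outward to the cradle's +x, then down.
- stand_pivot (a point): Pivot of the kickstand on the frame, 20 mm ahead (+x) and 40 mm above the hub axis in the upright frame; turns with the frame.
- stand_foot (a point): Centre of the orange kickstand foot, a roller 22 mm across and 22 mm long (along the cradle's y), 93 mm from the pivot on an 11 mm steel rod. Folded, with the frame leaning back, the rod points straight up and the foot is about 0.2 m above the bench; it can be pinched from above with the fingers closing along the cradle's y, and turns between them.
- wash_bottle: White squeeze bottle with red cap and bent spout, 70 x 60 x 178 mm, standing; origin at the centre of its underside. Bystander.
- dot_roll: Green roll of stickers lying flat, 70 mm wide, 22 mm high; origin at the centre of its underside. Bystander.
- iron_head: Silver golf iron head in a clear bag, 43 x 106 x 76 mm, standing on the bench; origin under its centre. Bystander.
- screwdriver: Red-handled screwdriver lying flat, 200 mm long along its y axis, 28 mm high; origin under its centre. Bystander.

How it is judged:
By the outcome, as a careful person would: the job done as asked, in the order asked, and still so for the second after the job is handed in, while the arm keeps its last pose, push and grip.
It also fails if it takes over 58 s, if anything falls off the work surface, if the arm or the gripper's body presses on something with over 40 N, if the wrist force passes 120 N, or if a joint passes its speed limit or range.

## Working session

There is one attempt and no reset: what is moved stays moved. The work goes in short steps, Python scripts to look and compute and a tool call to move; the robot and the scene stay as the last step left them, time stands still between calls to the robot, and variables do not carry over. Pictures are saved under pics/ and viewed, and the job is handed in when it is done.

Besides the shell and the picture viewer there is one more tool, called after ">>>" by a JSON object that holds its "fn" and its "kwargs", one argument or row to a line. move_arm: Moves the arm, as the interface text tells. Its arguments: {"type":"object","properties":{"moves":{"type":"array"},"claw":{"type":"number"},"grip_force":{"type":"number"}},"required":["moves"]}

```bash
mkdir -p pics; ls; python3 - <<'E'
from bench import r
import cv2
s=r.sense();print(s)
for n in("scene","top","wrist"):
    c=r.calibration(n);print(n,c)
    cv2.imwrite(f"pics/{n}0.png",r.read_camera(n)[:,:,::-1])
E
```

```text
pics
{'time': 0.0, 'joint_pos': array([ 1.01690013,  0.47778282,  0.02238823,  1.55644755, -0.01149996,
        1.10927091, -0.08311293]), 'dq': array([ 1.51379525e-04,  1.00058396e-03, -2.49013515e-03, -8.85354897e-04,
        8.52614089e-04,  2.41324143e-04,  3.59342135e-05]), 'effort': array([-2.59363942e-04, -5.82846701e+01,  1.53467260e+00, -2.72613591e+01,
       -5.43085823e-02,  1.70282170e-02,  1.74285933e-04]), 'eef_pos': array([ 0.29074685, -0.60851404,  0.22169589]), 'tool_rot': array([-8.47656853e-04,  9.75264312e-01,  2.21040111e-01, -2.70982774e-04]), 'ft_force': array([-0.32756467, -0.09718489, -0.43429633]), 'moment': array([-0.01224668, -0.02534317,  0.01174683]), 'grip_width': 1.0026739270157725}
scene {'intrinsics': array([[482.58060171,   0.        , 275.17976079],
       [  0.        , 482.58060171, 208.59461718],
       [  0.        ,   0.        ,   1.        ]]), 'extrinsics': array([[-0.83191627,  0.23746047, -0.50152552, -0.08562744],
       [-0.55453159, -0.38874905,  0.73577775,  0.84905569],
       [-0.02024944,  0.89021722,  0.45508599,  0.70716116],
  
[... 230 characters left out ...]
]]), 'extrinsics': array([[-0.01827618,  0.9923553 , -0.12205301,  0.36485543],
       [-0.99972895, -0.01989848, -0.01208601, -0.0475895 ],
       [-0.01442229,  0.12179904,  0.99244999,  1.47495904],
       [ 0.        ,  0.        ,  0.        ,  1.        ]])}
wrist {'intrinsics': array([[325.1922621 ,   0.        , 287.00002654],
       [  0.        , 325.1922621 , 208.40263837],
       [  0.        ,   0.        ,   1.        ]]), 'extrinsics': array([[ 0.43183073,  0.87160254,  0.2320156 ,  0.3556136 ],
       [-0.90195144,  0.41798586,  0.10849619, -0.57800363],
       [-0.00241369, -0.25611879,  0.9666423 ,  0.38403261],
       [ 0.        ,  0.        ,  0.        ,  1.        ]])}
```

View pics/scene0.png

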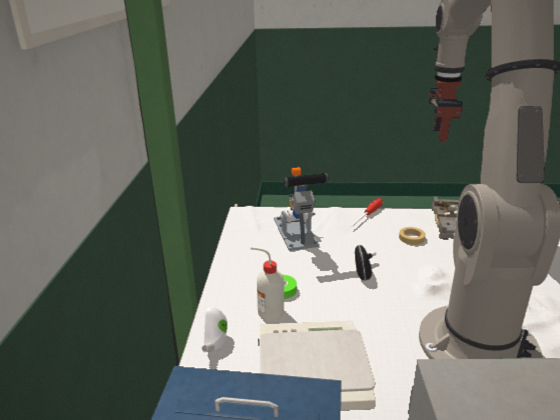

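View pics/top0.png

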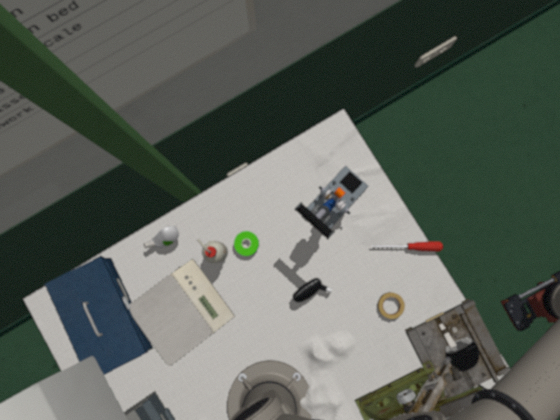

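```bash
python3 - <<'E'
import cv2
a=cv2.imread("pics/top0.png")[155:265,280:390];cv2.imwrite("pics/topc.png",cv2.resize(a,(770,600*770//770),interpolation=cv2.INTER_CUBIC)) if 0 else cv2.imwrite("pics/topc.png",cv2.resize(a,None,fx=5,fy=5,interpolation=cv2.INTER_CUBIC))
a=cv2.imread("pics/scene0.png")[155:255,260:380];cv2.imwrite("pics/scenec.png",cv2.resize(a,None,fx=6,fy=6,interpolation=cv2.INTER_CUBIC))
E
```

```text
(no output)
```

View pics/topc.png

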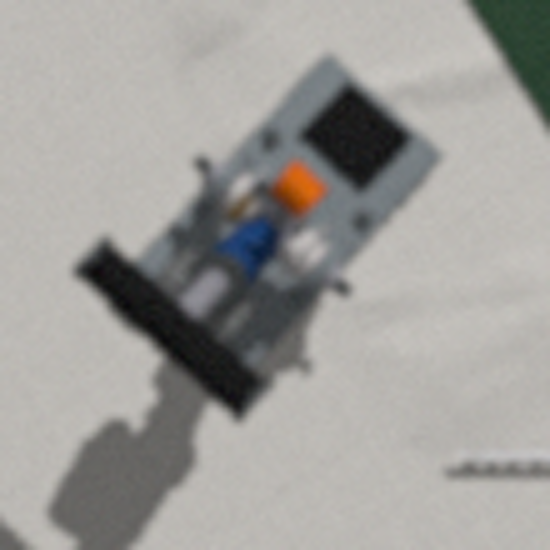

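View pics/scenec.png

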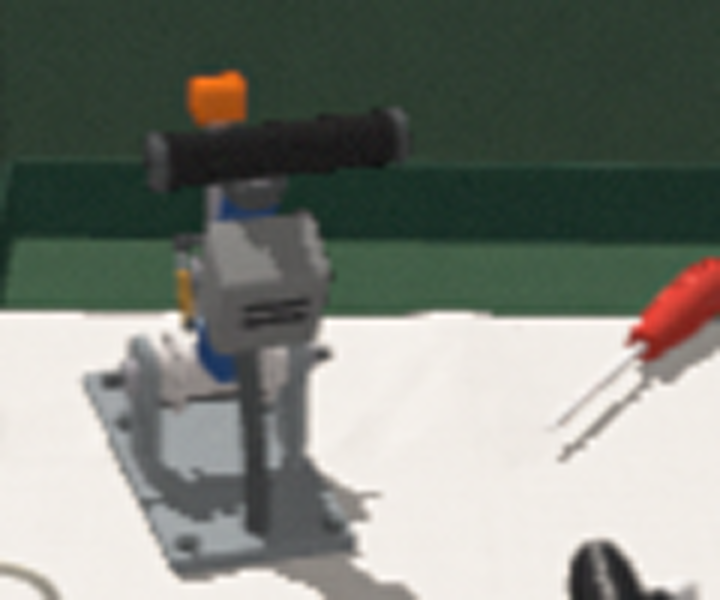

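View pics/wrist0.png

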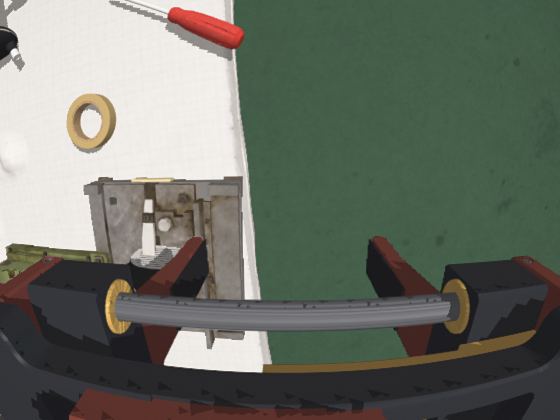

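```bash
cat > h.py <<'E'
import numpy as np,cv2
from bench import r
from scipy.optimize import least_squares
def proj(name,P,c=None):
    c=c or r.calibration(name);K=c['intrinsics'];T=np.linalg.inv(c['extrinsics'])
    P=np.atleast_2d(P);q=P@T[:3,:3].T+T[:3,3];q=q*[1,-1,-1]
    if name=='wrist':
        rr=np.hypot(q[:,0],q[:,1]);th=np.arctan2(rr,q[:,2]);u=q[:,:2]/rr[:,None]*th[:,None]
    else:u=q[:,:2]/q[:,2:]
    return u*K[0,0]+K[:2,2]
def lean(x,z,t):
    return x*np.cos(t)-z*np.sin(t), 0.06+x*np.sin(t)+z*np.cos(t)
def cw(p,P):  # cradle->world
    P=np.atleast_2d(P);c,s=np.cos(p[2]),np.sin(p[2])
    return np.c_[p[0]+c*P[:,0]-s*P[:,1],p[1]+s*P[:,0]+c*P[:,1],P[:,2]]
E
python3 - <<'E'
from h import *
bx,bz=lean(-.02,.18,.45)
o=lambda l,k,a:[(x/k+a[0],y/k+a[1]) for x,y in l]
tp=[(.078,0,.014),(.105,.045,.01),(.105,-.045,.01),(0,0,.198+.009),(bx,.055,bz+.006),(bx,-.055,bz+.006)]
ti=o([(356,136),(332,55),(440,155),(300,187),(93,255),(252,402)],5,(280,155))
sp=[(-.085,.045,.01),(-.085,-.045,.01),(.105,.045,.01),(bx,.055,bz),(bx,-.055,bz)]
si=o([(178,572),(355,543),(88,376),(157,161),(398,136)],6,(260,155))
f=lambda p:np.r_[proj('top',cw(p,tp))-ti,proj('scene',cw(p,sp))-si].ravel()
s=least_squares(f,[.8,-.15,-.7],loss='soft_l1');print(s.x,np.degrees(s.x[2]));print(f(s.x).reshape(-1,2).round(1))
p=s.x;np.save('p.npy',p)
for n,q in dict(hub=(0,0,.06),foot=(0,0,.198),bar=(bx,0,bz),barup=(-.02,0,.24),pad=(.078,0,.014)).items():
    w=cw(p,q)[0];print(n,w.round(4),np.hypot(w[0],w[1]).round(3))
E
```

```text
[ 0.54860116 -0.18855061 -0.76328486] -43.73300078426749
[[-0.   0.4]
 [-0.9 -0.5]
 [ 1.1  0.5]
 [ 0.1  0.3]
 [-1.2 -0.3]
 [ 0.6  0.8]
 [-1.1 -1.7]
 [ 1.  -1.1]
 [-1.1 -0.7]
 [-1.   0.7]
 [ 0.7  0.2]]
hub [ 0.5486 -0.1886  0.06  ] 0.58
foot [ 0.5486 -0.1886  0.198 ] 0.58
bar [ 0.479  -0.122   0.2134] 0.494
barup [ 0.5341 -0.1747  0.24  ] 0.562
pad [ 0.605  -0.2425  0.014 ] 0.652
```

>>> {"fn": "move_arm", "kwargs": {
  "moves": [
    [0, 0, 0.05, 0],
    [0, 0, 0.05, 10],
    [0.02, 0.04, 0, 10],
    [0.02, 0.04, 0, 10],
    [0.02, 0.04, 0, 10],
    [0.02, 0.04, 0, 10],
    [0.02, 0.04, 0, 10],
    [0.02, 0.04, 0, 10]
  ],
  "claw": 1,
  "grip_force": 10
}}

```text
time: 1.15
eef_pos: [0.4114, -0.3675, 0.3225]
tool_rot: [-0.0, 0.67, 0.742, -0.0]
ft_force: [0.7, -0.5, 0.4]
grip_width: 1.003
```

>>> {"fn": "move_arm", "kwargs": {
  "moves": [
    [0.03, 0.03, 0, 10],
    [0.03, 0.03, 0, 10],
    [0.02, 0.03, 0, 10],
    [0.02, 0.03, 0, 10],
    [0.02, 0.03, 0, 0.8],
    [0.018, 0.03, 0, 0],
    [0, 0, 0, 0],
    [0, 0, 0, 0]
  ]
}}

```text
time: 2.15
eef_pos: [0.5486, -0.1898, 0.3224]
tool_rot: [-0.0, 0.372, 0.928, -0.0]
ft_force: [-0.1, 0.2, -1.0]
grip_width: 0.999
```

```bash
python3 - <<'E'
from h import *
c=r.calibration('wrist');print(r.sense()['eef_pos'],r.sense()['tool_rot'])
p=np.load('p.npy')
im=r.read_camera('wrist')[:,:,::-1].copy();cv2.imwrite('pics/w1.png',im)
bx,bz=lean(-.02,.18,.45)
print(proj('wrist',cw(p,[(0,0,.198),(0,0,.209),(bx,.055,bz),(bx,-.055,bz),(.078,0,.014)]),c).round(1))
E
```

```text
[ 0.54859594 -0.18982209  0.32235115] [-3.07598325e-04  3.72121031e-01  9.28184104e-01 -3.35313721e-04]
[[286.1 200.3]
 [286.1 203.3]
 [352.3  92.4]
 [220.1  92.3]
 [286.4 222.3]]
```

View pics/w1.png

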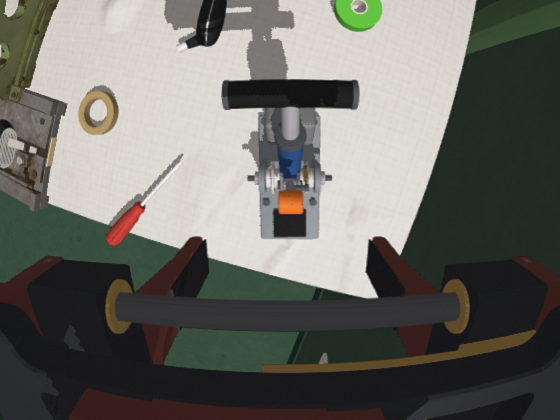

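>>> {"fn": "move_arm", "kwargs": {
  "moves": [
    [0.002, 0.003, -0.04, 0],
    [0, 0, -0.04, 0],
    [0, 0, -0.03, 0],
    [0, 0, -0.02, 0],
    [0, 0, -0.013, 0],
    [0, 0, 0, 0]
  ]
}}

```text
time: 2.95
eef_pos: [0.5503, -0.1868, 0.179]
tool_rot: [-0.001, 0.372, 0.928, -0.0]
ft_force: [0.8, -0.2, 0.3]
grip_width: 1.002
```

```bash
python3 - <<'E'
from h import *
print(r.sense()['eef_pos'],r.sense()['ft_force'])
im=r.read_camera('wrist')[:,:,::-1].copy();cv2.imwrite('pics/w2.png',im)
E
```

```text
[ 0.55033538 -0.18677998  0.17902754] [ 0.78884355 -0.18502486  0.27887798]
```

View pics/w2.png

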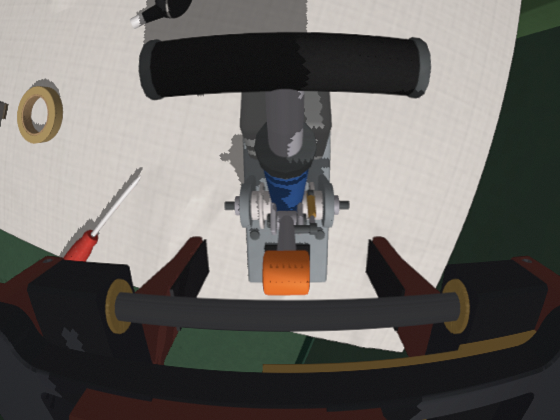

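>>> {"fn": "move_arm", "kwargs": {
  "moves": [
    [0, 0, 0, 0],
    [0, 0, 0, 0],
    [0, 0, 0, 0],
    [0, 0, 0, 0],
    [0, 0, 0, 0],
    [0, 0, 0, 0]
  ],
  "claw": 0,
  "grip_force": 12
}}

```text
time: 3.75
eef_pos: [0.551, -0.186, 0.1796]
tool_rot: [-0.0, 0.372, 0.928, 0.0]
ft_force: [-0.3, 0.3, -0.2]
grip_width: 0.355
```

```bash
python3 - <<'E'
from h import *
p=np.load('p.npy');s=r.sense();print(s['eef_pos'],s['ft_force'])
th=np.array([0,.1,.2,.3,.45,.6,.75,.9,1.05,1.2,1.35,1.5,1.65,1.8,1.95,2.05])
P=np.c_[.093*np.sin(th),0*th,.093*np.cos(th)];W=cw([0,0,p[2]],P)
print(np.diff(W,axis=0).round(4))
im=r.read_camera('wrist')[:,:,::-1].copy();cv2.imwrite('pics/w3.png',im)
E
```

```text
[ 0.55104707 -0.18602373  0.17963389] [-0.29848939  0.3096156  -0.18198154]
[[ 0.0067 -0.0064 -0.0005]
 [ 0.0066 -0.0064 -0.0014]
 [ 0.0065 -0.0062 -0.0023]
 [ 0.0094 -0.009  -0.0051]
 [ 0.0087 -0.0083 -0.007 ]
 [ 0.0079 -0.0075 -0.0087]
 [ 0.0068 -0.0065 -0.0102]
 [ 0.0057 -0.0054 -0.0115]
 [ 0.0043 -0.0042 -0.0126]
 [ 0.0029 -0.0028 -0.0133]
 [ 0.0015 -0.0014 -0.0138]
 [-0.      0.     -0.0139]
 [-0.0015  0.0015 -0.0138]
 [-0.003   0.0029 -0.0133]
 [-0.0028  0.0027 -0.0085]]
```

View pics/w3.png

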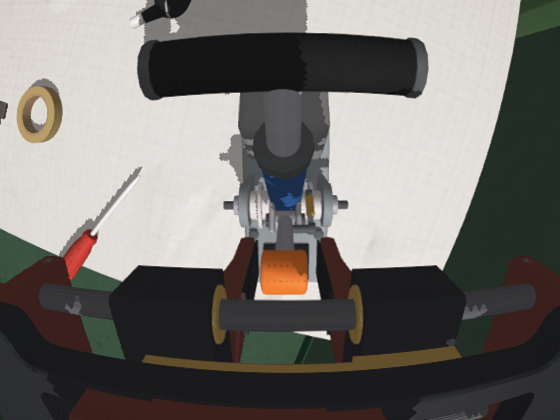

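>>> {"fn": "move_arm", "kwargs": {
  "moves": [
    [0, 0, 0, 0],
    [0, 0, 0, 0],
    [0, 0, 0, 0],
    [0, 0, 0, 0]
  ]
}}

```text
time: 4.3
eef_pos: [0.5503, -0.1869, 0.1796]
tool_rot: [-0.0, 0.372, 0.928, -0.001]
ft_force: [-5.3, -2.4, 3.3]
grip_width: 0.247
```

>>> {"fn": "move_arm", "kwargs": {
  "moves": [
    [0.006, -0.007, -0.0005, 0],
    [0.0066, -0.0064, -0.0014, 0],
    [0.0065, -0.0062, -0.0023, 0],
    [0.0094, -0.009, -0.0051, 0]
  ]
}}

```text
time: 4.8
eef_pos: [0.58, -0.215, 0.1706]
tool_rot: [0.0, 0.372, 0.928, -0.0]
ft_force: [-3.7, -0.4, 3.0]
grip_width: 0.251
```

```bash
python3 - <<'E'
from h import *
print(r.sense()['eef_pos'],r.sense()['ft_force'])
im=r.read_camera('wrist')[:,:,::-1].copy();cv2.imwrite('pics/w4.png',im)
E
```

```text
[ 0.58002271 -0.21502765  0.170612  ] [-3.72909144 -0.35521804  3.00610519]
```

View pics/w4.png

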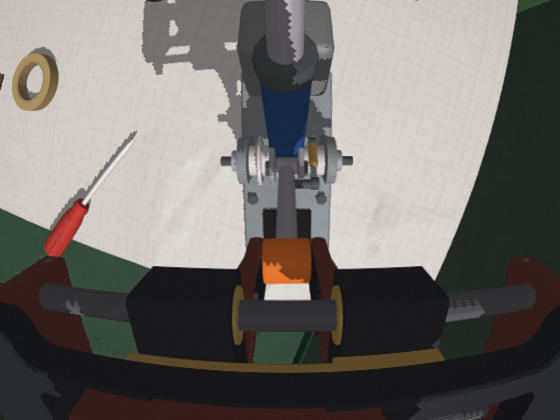

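Foot (287,258) is held and has swung outward; the frame still leans back. I'll continue along the arc.

>>> {"fn": "move_arm", "kwargs": {
  "moves": [
    [0.0087, -0.0083, -0.007, 0],
    [0.0079, -0.0075, -0.0087, 0],
    [0.0068, -0.0065, -0.0102, 0],
    [0.0057, -0.0054, -0.0115, 0]
  ]
}}

```text
time: 5.35
eef_pos: [0.6112, -0.2445, 0.134]
tool_rot: [0.003, 0.372, 0.928, -0.0]
ft_force: [1.3, -4.4, 4.8]
grip_width: 0.247
```

>>> {"fn": "move_arm", "kwargs": {
  "moves": [
    [0.0043, -0.0042, -0.0126, 0],
    [0.0029, -0.0028, -0.0133, 0],
    [0.0015, -0.0014, -0.0138, 0],
    [0, 0, -0.0139, 0]
  ]
}}

```text
time: 5.85
eef_pos: [0.6207, -0.2535, 0.0801]
tool_rot: [0.004, 0.373, 0.928, -0.0]
ft_force: [3.7, -6.4, 1.5]
grip_width: 0.251
```

>>> {"fn": "move_arm", "kwargs": {
  "moves": [
    [-0.0015, 0.0015, -0.0138, 0],
    [-0.003, 0.0029, -0.0133, 0],
    [-0.0025, 0.0024, -0.008, 0],
    [0, 0, 0, 0]
  ]
}}

```text
time: 6.35
eef_pos: [0.612, -0.2454, 0.0432]
tool_rot: [0.002, 0.372, 0.928, 0.0]
ft_force: [4.7, -4.1, -7.4]
grip_width: 0.247
```

```bash
python3 - <<'E'
from h import *
print(r.sense()['eef_pos'],r.sense()['ft_force'])
im=r.read_camera('wrist')[:,:,::-1].copy();cv2.imwrite('pics/w5.png',im)
E
```

```text
[ 0.61203164 -0.2454114   0.04324531] [ 4.73780797 -4.13458181 -7.40922681]
```

View pics/w5.png

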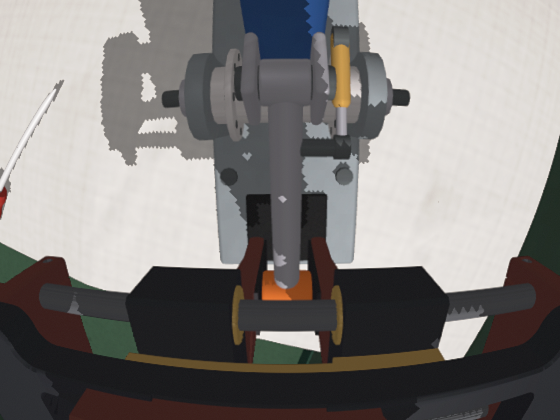

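>>> {"fn": "move_arm", "kwargs": {
  "moves": [
    [0, 0, 0, 0],
    [0, 0, 0, 0],
    [0, 0, 0, 0],
    [0, 0, 0, 0],
    [0, 0, 0, 0],
    [0, 0, 0, 0],
    [0, 0, 0, 0]
  ],
  "claw": 1
}}

```text
time: 7.28
eef_pos: [0.6104, -0.2439, 0.0443]
tool_rot: [0.0, 0.372, 0.928, 0.0]
ft_force: [0.3, 1.3, -0.6]
grip_width: 0.99
```

>>> {"fn": "move_arm", "kwargs": {
  "moves": [
    [0, 0, 0.03, 0],
    [0, 0, 0.06, 0],
    [0, 0, 0.06, 0],
    [0, 0, 0.06, 0],
    [0, 0, 0.06, 0],
    [0, 0, 0, 0]
  ]
}}

```text
time: 8.02
eef_pos: [0.613, -0.2441, 0.3205]
tool_rot: [0.005, 0.372, 0.928, 0.0]
ft_force: [0.4, -0.5, -0.1]
grip_width: 1.002
```

```bash
python3 - <<'E'
from h import *
print(r.sense()['eef_pos'],r.sense()['ft_force'])
c=r.calibration('wrist')
im=r.read_camera('wrist')[:,:,::-1].copy();cv2.imwrite('pics/w6.png',im)
p=np.load('p.npy');bx,bz=lean(-.02,.18,.45);px,pz=lean(.02,.04,.45)
print(proj('wrist',cw(p,[(px+.093*np.sin(t),0,pz+.093*np.cos(t)) for t in (1.8,2,2.08)]+[(bx,.055,bz),(bx,-.055,bz)]),c))
im=r.read_camera('top')[155:265,280:390,::-1];cv2.imwrite('pics/t6.png',cv2.resize(im,None,fx=5,fy=5,interpolation=cv2.INTER_CUBIC))
im=r.read_camera('scene')[155:255,260:380,::-1];cv2.imwrite('pics/s6.png',cv2.resize(im,None,fx=6,fy=6,interpolation=cv2.INTER_CUBIC))
E
```

```text
[ 0.61298382 -0.24414491  0.32051155] [ 0.41895671 -0.47557889 -0.0506546 ]
[[281.12166201 183.19083554]
 [281.28119293 176.08265521]
 [281.33751555 172.71700089]
 [345.04217315  -3.46682219]
 [214.23493271  -2.72326468]]
```

View pics/w6.png

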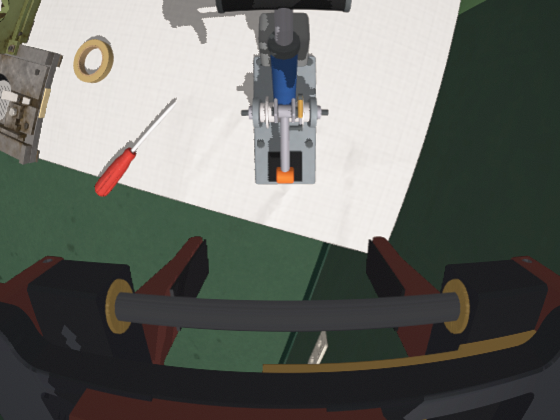

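View pics/s6.png

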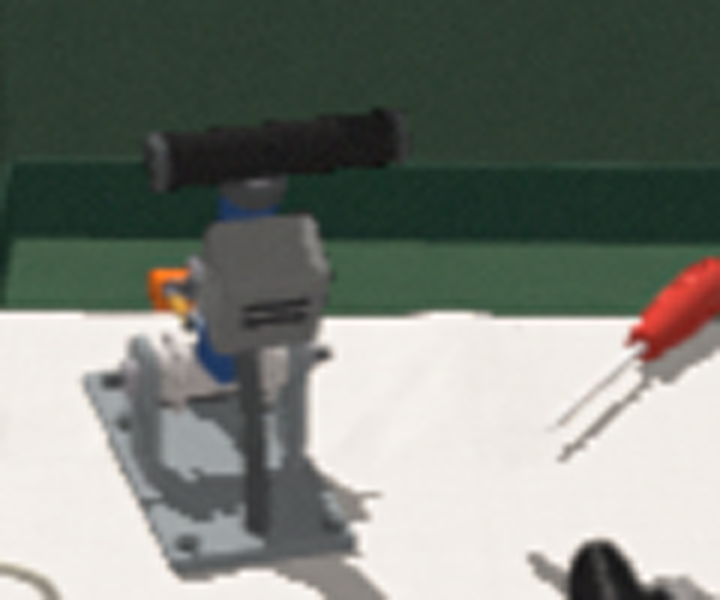

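>>> {"fn": "move_arm", "kwargs": {
  "moves": [
    [-0.013, 0.019, 0, -10],
    [-0.013, 0.019, 0, -10],
    [-0.013, 0.019, 0, -10],
    [-0.013, 0.019, 0, -10],
    [-0.013, 0.019, 0, -10],
    [-0.013, 0.019, 0, -10],
    [-0.013, 0.019, 0, -10],
    [-0.013, 0.018, 0, -10]
  ]
}}

```text
time: 9.18
eef_pos: [0.5048, -0.0923, 0.3122]
tool_rot: [-0.001, 0.883, 0.47, -0.001]
ft_force: [-0.5, 0.7, -0.3]
grip_width: 1.002
```

>>> {"fn": "move_arm", "kwargs": {
  "moves": [
    [0, 0, 0, -10],
    [0, 0, 0, 0],
    [0, 0, 0, 0]
  ]
}}

```text
time: 9.55
eef_pos: [0.5059, -0.0932, 0.3132]
tool_rot: [-0.0, 0.919, 0.395, -0.001]
ft_force: [0.1, -0.3, -0.0]
grip_width: 1.002
```

```bash
python3 - <<'E'
from h import *
print(r.sense()['eef_pos'],r.sense()['ft_force'],r.sense()['tool_rot'])
c=r.calibration('wrist')
im=r.read_camera('wrist')[:,:,::-1].copy();cv2.imwrite('pics/w7.png',im)
p=np.load('p.npy');bx,bz=lean(-.02,.18,.45)
print(proj('wrist',cw(p,[(bx,.055,bz),(bx,.04,bz),(bx,-.055,bz),(.078,0,.014)]),c))
E
```

```text
[ 0.50594358 -0.0932038   0.31323552] [ 0.0695236  -0.34371831 -0.03791846] [-4.98877753e-04  9.18756145e-01  3.94824337e-01 -7.99951691e-04]
[[287.04963789 192.51280301]
 [286.95975466 210.09065547]
 [286.46196721 307.65992475]
 [401.61891932 201.70413614]]
```

View pics/w7.png

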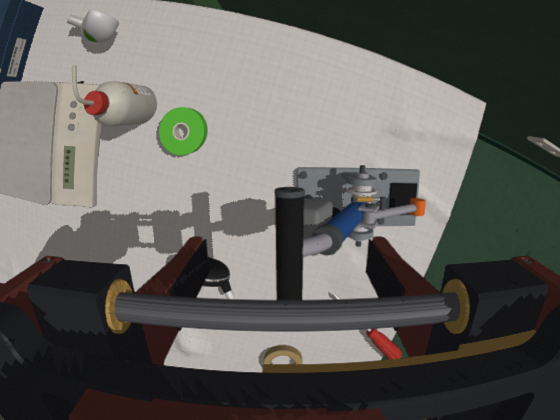

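View pics/t6.png

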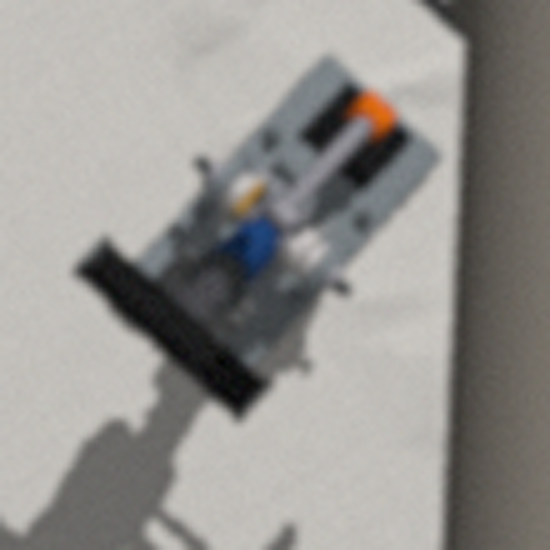

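>>> {"fn": "move_arm", "kwargs": {
  "moves": [
    [0, 0, -0.03, 0],
    [0, 0, -0.03, 0],
    [0, 0, -0.03, 0],
    [0, 0, -0.015, 0],
    [0, 0, -0.01, 0],
    [0, 0, 0, 0]
  ]
}}

```text
time: 10.35
eef_pos: [0.5064, -0.093, 0.1992]
tool_rot: [-0.0, 0.919, 0.394, -0.0]
ft_force: [0.2, -0.4, 0.2]
grip_width: 1.002
```

>>> {"fn": "move_arm", "kwargs": {
  "moves": [
    [0, 0, 0, 0],
    [0, 0, 0, 0],
    [0, 0, 0, 0],
    [0, 0, 0, 0],
    [0, 0, 0, 0],
    [0, 0, 0, 0],
    [0, 0, 0, 0],
    [0, 0, 0, 0]
  ],
  "claw": 0,
  "grip_force": 25
}}

```text
time: 11.35
eef_pos: [0.5074, -0.094, 0.1993]
tool_rot: [0.001, 0.919, 0.393, 0.001]
ft_force: [4.2, -3.6, -3.7]
grip_width: 0.266
```

```bash
python3 - <<'E'
from h import *
print(r.sense()['eef_pos'],r.sense()['ft_force'],r.sense()['grip_width'])
im=r.read_camera('wrist')[:,:,::-1].copy();cv2.imwrite('pics/w8.png',im)
p=np.load('p.npy')
t=np.linspace(.45,0,19);x,z=lean(-.02,.18,t)
W=cw([0,0,p[2]],np.c_[x,0*x,z]);print(np.diff(W,axis=0).round(4),W[-1]-W[0])
E
```

```text
[ 0.50739684 -0.0939782   0.199315  ] [ 4.2233323  -3.60693986 -3.74657066] 0.2655695467974353
[[ 0.0028 -0.0027  0.0024]
 [ 0.0028 -0.0027  0.0023]
 [ 0.0029 -0.0027  0.0022]
 [ 0.0029 -0.0028  0.0021]
 [ 0.0029 -0.0028  0.002 ]
 [ 0.003  -0.0029  0.0019]
 [ 0.003  -0.0029  0.0018]
 [ 0.003  -0.0029  0.0017]
 [ 0.0031 -0.0029  0.0015]
 [ 0.0031 -0.003   0.0014]
 [ 0.0031 -0.003   0.0013]
 [ 0.0032 -0.003   0.0012]
 [ 0.0032 -0.003   0.0011]
 [ 0.0032 -0.0031  0.001 ]
 [ 0.0032 -0.0031  0.0009]
 [ 0.0032 -0.0031  0.0008]
 [ 0.0032 -0.0031  0.0007]
 [ 0.0032 -0.0031  0.0006]] [ 0.055134   -0.05274798  0.02661883]
```

View pics/w8.png

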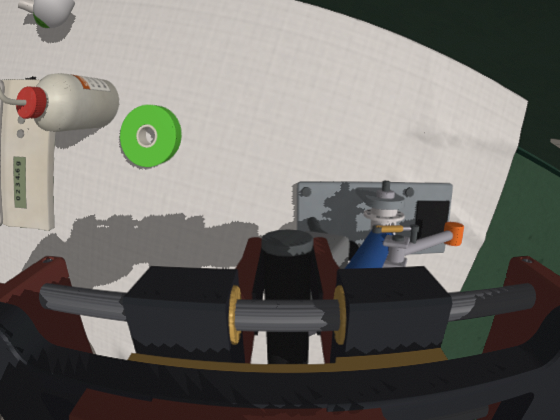

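>>> {"fn": "move_arm", "kwargs": {
  "moves": [
    [0.0028, -0.0027, 0.0024, 0],
    [0.0028, -0.0027, 0.0023, 0],
    [0.0029, -0.0027, 0.0022, 0],
    [0.0029, -0.0028, 0.0021, 0],
    [0.0029, -0.0028, 0.002, 0],
    [0.003, -0.0029, 0.0019, 0],
    [0.003, -0.0029, 0.0018, 0],
    [0.003, -0.0029, 0.0017, 0]
  ]
}}

```text
time: 12.4
eef_pos: [0.5296, -0.1151, 0.2168]
tool_rot: [-0.0, 0.919, 0.394, -0.0]
ft_force: [-4.0, 4.6, 3.0]
grip_width: 0.264
```

>>> {"fn": "move_arm", "kwargs": {
  "moves": [
    [0.0031, -0.0029, 0.0015, 0],
    [0.0031, -0.003, 0.0014, 0],
    [0.0031, -0.003, 0.0013, 0],
    [0.0032, -0.003, 0.0012, 0],
    [0.0032, -0.003, 0.0011, 0],
    [0.0032, -0.0031, 0.001, 0],
    [0.0032, -0.0031, 0.0009, 0]
  ]
}}

```text
time: 13.28
eef_pos: [0.5521, -0.1368, 0.2258]
tool_rot: [0.0, 0.919, 0.393, 0.0]
ft_force: [-4.8, 3.6, 6.9]
grip_width: 0.264
```

```bash
python3 - <<'E'
from h import *
print(r.sense()['eef_pos'],r.sense()['ft_force'],r.sense()['grip_width'])
im=r.read_camera('wrist')[:,:,::-1].copy();cv2.imwrite('pics/w9.png',im)
E
```

```text
[ 0.55210052 -0.13681037  0.22578961] [-4.8196091   3.57797309  6.92901159] 0.26409517084564943
```

View pics/w9.png

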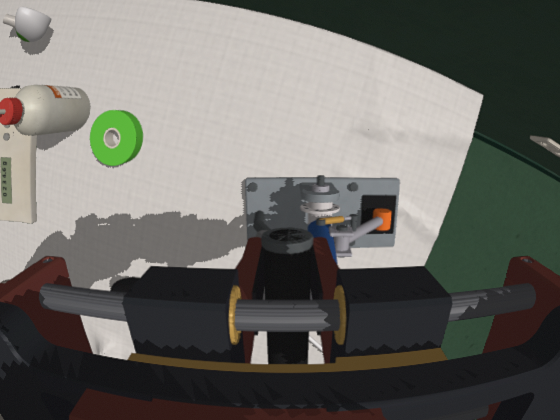

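>>> {"fn": "move_arm", "kwargs": {
  "moves": [
    [0.0032, -0.0031, 0.0012, 0],
    [0.0032, -0.0031, 0.001, 0],
    [0, 0, 0, 0]
  ]
}}

```text
time: 13.7
eef_pos: [0.5589, -0.1433, 0.2274]
tool_rot: [0.001, 0.919, 0.393, 0.001]
ft_force: [-3.3, 1.4, 7.0]
grip_width: 0.265
```

>>> {"fn": "move_arm", "kwargs": {
  "moves": [
    [0.002, -0.0019, 0.0006, 0],
    [0, 0, 0, 0]
  ]
}}

```text
time: 13.95
eef_pos: [0.5606, -0.1449, 0.2275]
tool_rot: [0.0, 0.919, 0.393, 0.0]
ft_force: [-3.3, 2.0, 5.2]
grip_width: 0.269
```

>>> {"fn": "move_arm", "kwargs": {
  "moves": [
    [0.002, -0.0019, 0.0004, 0],
    [0, 0, 0, 0]
  ]
}}

```text
time: 14.2
eef_pos: [0.5625, -0.1467, 0.2277]
tool_rot: [0.0, 0.919, 0.393, 0.0]
ft_force: [-2.8, 2.3, 5.2]
grip_width: 0.265
```

```bash
python3 - <<'E'
from h import *
s=r.sense();print(s['eef_pos'],s['ft_force'],s['ft_force']@[.7225,-.691,0],s['grip_width'])
c=r.calibration('wrist')
im=r.read_camera('wrist')[:,:,::-1].copy();cv2.imwrite('pics/w10.png',im)
p=np.load('p.npy')
for t in(.05,0,-.02):
  px,pz=lean(.02,.04,t);print(t,[ (px+.093*np.sin(2.08-.45+t*0+.45-t+0),pz) ])
im=r.read_camera('scene')[155:255,260:380,::-1];cv2.imwrite('pics/s10.png',cv2.resize(im,None,fx=6,fy=6,interpolation=cv2.INTER_CUBIC))
im=r.read_camera('top')[155:265,280:390,::-1];cv2.imwrite('pics/t10.png',cv2.resize(im,None,fx=5,fy=5,interpolation=cv2.INTER_CUBIC))
E
```

```text
[ 0.56251342 -0.14672749  0.22769558] [-2.79094914  2.32134889  5.18739252] -3.62051283742168 0.26523115424737564
0.05 [(np.float64(0.10134157236416726), np.float64(0.10094959380121221))]
0 [(np.float64(0.10120136709419904), np.float64(0.1))]
-0.02 [(np.float64(0.10107441789941013), np.float64(0.09959202693279645))]
```

View pics/w10.png

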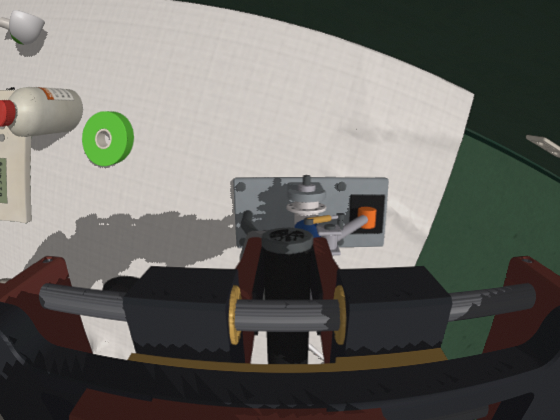

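View pics/s10.png

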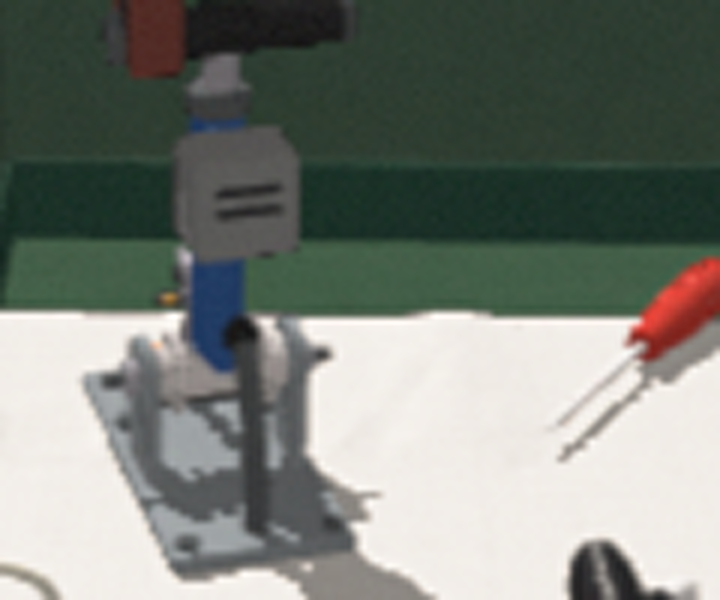

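View pics/t10.png

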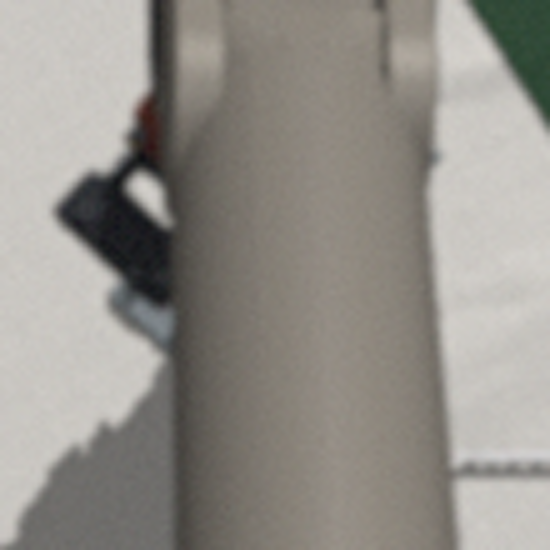

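>>> {"fn": "move_arm", "kwargs": {
  "moves": [
    [0.0015, -0.0014, 0.0002, 0],
    [0, 0, 0, 0],
    [0, 0, 0, 0]
  ]
}}

```text
time: 14.72
eef_pos: [0.5631, -0.1473, 0.2278]
tool_rot: [-0.0, 0.919, 0.394, -0.0]
ft_force: [-6.9, 3.8, 7.5]
grip_width: 0.265
```

>>> {"fn": "move_arm", "kwargs": {
  "moves": [
    [0.0015, -0.0014, 0.0002, 0],
    [0, 0, 0, 0],
    [0, 0, 0, 0]
  ]
}}

```text
time: 15.1
eef_pos: [0.5638, -0.148, 0.2278]
tool_rot: [-0.001, 0.919, 0.394, -0.001]
ft_force: [-8.9, 5.1, 9.1]
grip_width: 0.266
```

```bash
python3 - <<'E'
from h import *
s=r.sense();print(s['eef_pos'],s['ft_force']@[.7225,-.691,0],s['ft_force'])
c=r.calibration('wrist')
im=r.read_camera('wrist')[:,:,::-1].copy();cv2.imwrite('pics/w11.png',cv2.resize(im[150:260,220:400],None,fx=4,fy=4,interpolation=cv2.INTER_CUBIC))
p=np.load('p.npy')
q=lambda P:(proj('wrist',cw(p,P),c)-[220,150])*4
print('pad,plate corners',q([(.056,.025,.014),(.1,.025,.014),(.1,-.025,.014),(.056,-.025,.014),(.105,.045,.01),(-.085,.045,.01)]).round())
for t,k in((.04,2.08),(.02,2.08),(0,2.08),(-.02,2.08),(-.02,2.0)):
  px,pz=lean(.02,.04,t);a=k+.45-t;P=(px+.093*np.sin(a),0,pz+.093*np.cos(a));print(t,k,np.round(P,4),q([P]).round())
E
```

```text
[ 0.56382759 -0.14797186  0.22781754] -9.984940413026923 [-8.94091388  5.10149079  9.12557464]
pad,plate corners [[512. 191.]
 [652. 192.]
 [639. 347.]
 [503. 348.]
 [668. 126.]
 [ 42. 121.]]
0.04 2.08 [0.0748 0.     0.0268] [[577. 283.]]
0.02 2.08 [0.0741 0.     0.0253] [[573. 282.]]
0 2.08 [0.0734 0.     0.0239] [[570. 281.]]
-0.02 2.08 [0.0727 0.     0.0224] [[567. 279.]]
-0.02 2.0 [0.0787 0.     0.0268] [[589. 283.]]
```

View pics/w11.png

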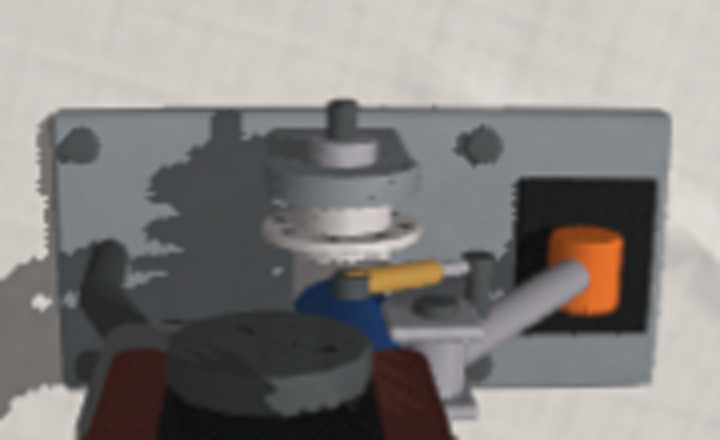

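```bash
python3 - <<'E'
import cv2,numpy as np
a=cv2.imread('pics/w9.png')[150:260,220:400+20];b=cv2.imread('pics/w10.png')[150:260,220:420]
cv2.imwrite('pics/c.png',cv2.resize(np.hstack([a[20:110,110:200],b[20:110,90:180]]),None,fx=4.4,fy=5,interpolation=cv2.INTER_CUBIC))
E
```

```text
(no output)
```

View pics/c.png

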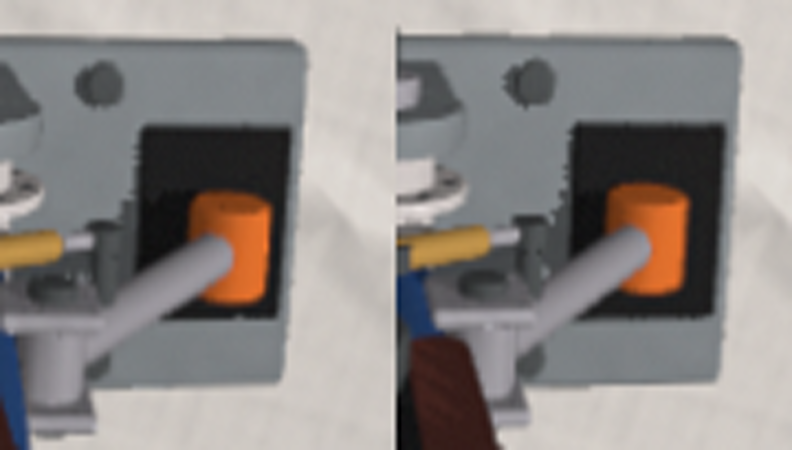

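>>> {"fn": "move_arm", "kwargs": {
  "moves": [
    [0, 0, 0, 0],
    [0, 0, 0, 0],
    [0, 0, 0, 0],
    [0, 0, 0, 0],
    [0, 0, 0, 0],
    [0, 0, 0, 0],
    [0, 0, 0, 0],
    [0, 0, 0, 0]
  ]
}}

```text
time: 16.15
eef_pos: [0.5638, -0.148, 0.2278]
tool_rot: [-0.001, 0.919, 0.394, -0.001]
ft_force: [-9.2, 4.5, 9.0]
grip_width: 0.263
```

```bash
python3 - <<'E'
from h import *
s=r.sense();print(s['time'],s['eef_pos'],s['ft_force']@[.7225,-.691,0],s['ft_force'])
im=r.read_camera('wrist')[:,:,::-1].copy();cv2.imwrite('pics/w12.png',cv2.resize(im[150:260,220:400],None,fx=4,fy=4,interpolation=cv2.INTER_CUBIC))
im=r.read_camera('scene')[130:255,250:390,::-1];cv2.imwrite('pics/s12.png',cv2.resize(im,None,fx=4,fy=4,interpolation=cv2.INTER_CUBIC))
E
```

```text
16.15 [ 0.56380713 -0.14797044  0.22783515] -9.727392778123006 [-9.16948852  4.48977905  9.01850004]
```

View pics/w12.png

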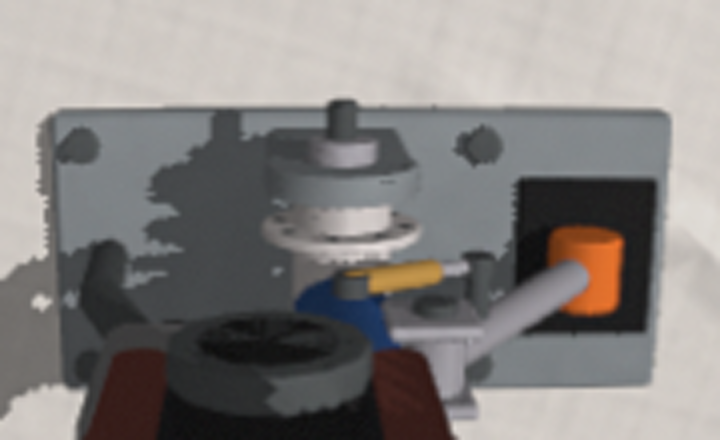

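View pics/s12.png

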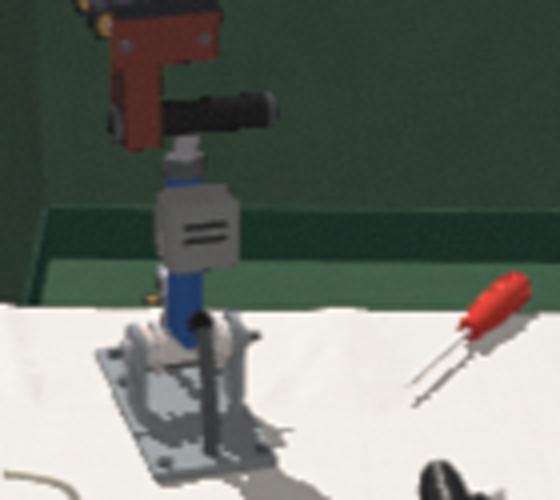

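The foot at (586,270) stands on the pad and hasn't moved. The frame is upright, the force is steady and the bar is gripped, so I'm handing the job in.

```bash
python3 -c "
from bench import r
print(r.close_job())"
```

```text
the job is handed in; nothing more can be done
None
```

I handed the job in at 16.3 s with the frame upright, the kickstand foot on the rubber pad, and the gripper still holding the bar.

- **Kickstand:** With the frame leaning back, I pinched the foot and swung it past dead centre to near its stop. I then let go, and the camera views showed it fully down.
- **Raising:** I gripped the black bar at 25 N, about 40 mm to the cradle's +y side of the neck to keep clear of it. I raised it along the arc to upright until the push reading rose from about 4 N to 10 N while the bar nearly stopped moving. I took that as the foot pressing on the pad.
- **Last checks:** Over a further second the arm pose, force and grip stayed steady. The foot stayed at the pad's centre in the wrist view. The bystander items I could see had not moved.
- **Disagreements:** The wrist camera was 4–5 px off my fit from the fixed cameras, so I shifted the grasp about 2.5 mm. At the end, the foot was about 2.5 mm further out than predicted for upright. It did not slide under load, so I put this down to calibration. The arm hid the frame in the last overhead picture, so tilt near 0 rests on the bar's travel and the rise in push force.

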